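# Set out the beetle growth series on the display rail

### The arm

A 6-joint arm with a two-finger parallel gripper is mounted at the origin on the work surface. World frame = base frame: x ahead of the robot, y to its left, z up, the work surface at z = 0. Lengths are in m, angles in degrees, forces in N, time in s.
With the tool pointing down it reaches from about 0.275 to 0.85 m from the base axis. Payload 19 kg.
Tool frame: the origin (TCP) lies midway between the tips of the shut fingers; the grasp point (between the pads) lies 19 mm behind it; z points along the fingers, y is the direction in which the jaws open and shut (so a half turn about z gives the same grasp; the last joint's range is limited). The gripper opens to 85 mm and grips with 20 to 120 N. Pads are 22 mm wide; open, the fingers measure 114 mm over their backs; the gripper's body (76 mm by 85 mm) begins 54 mm behind the grasp point. The pads swing forward as they close: fully open they stand 13 mm farther back than shut.
Start: joints at [-81.074, 8.623, 82.357, -0, 89.026, -7.678], TCP at [0.164, -0.551, 0.231] pointing down, gripper open.
Joint ranges: [-160.23, 160.23], [-39.13, 120.54], [6.94, 153.29], [-79.49, 259.48], [9.18, 160.14], [-161.06, 161.06]. Speed limits (degrees/s): [108.29, 108.29, 127.2, 172.46, 172.46, 172.46].

### API

Orientations are given as [roll, pitch, yaw] about the fixed x, y, z axes, in that order (R = Rz(yaw) Ry(pitch) Rx(roll)).
In Python, from station import get_state, viewer, order gives the robot as it stands.
- The arm moves only by the shell command python3 -m pendant 'ROWS' [FORCE]. ROWS is JSON, a list of rows, each an object of numbers: "jaw": the gripper's target within -1 to 1 (fully open at 1, half-way at 0, shut at -1); "x", "y", "z": the shift along the tool's x, y, z in m; "rx", "ry", "rz": the turn, a rotation vector about the tool's x, y, z in degrees. A call has 1 to 20 rows; each row is the pose to reach, as a shift and turn from the pose measured when the call began, along the tool's axes at that moment; what a row does not reach only later rows make up. A row lasts 1/10 s, in which the tool goes at most 50 mm and 8.59 degrees, less where a joint would pass 70% of its speed; a pose out of reach is approached as far as the arm can. A call with a gripper value outside its range is refused whole. The fingers move at their own pace and stop on an object; FORCE is the grip in N (left out, the last holds). Time passes only in rows, so rows that repeat a pose let the fingers close. It gives the time, the measured TCP pose, the force and the opening at its end, in the units of the state.
- get_state(): the state, without advancing time (a new reading comes with each control period).
- viewer.camera(name): name is "side" or "top" or "wrist"; returns a dict with "pixels" (400x640x3 uint8, blue, green, red), "vertical_fov" (degrees; the focal length in pixels is half the picture's height over the tangent of half this angle, whatever the lens; pixels are square), "cx", "cy" (the principal point, pixels), "rvec" (rotation vector, rad) and "tvec" (3), from world to camera coordinates, as OpenCV has them. Camera axes: x right, y down, z forward; pixel columns grow to the right and rows downward; lengths in m; the calibration is good to about 2 mm. The wrist camera is an equidistant fisheye: a pixel r from the principal point sees the ray r / f radians off the axis. A picture is of the moment at which its call begins. There is no depth.
- order.close_job(): hands the job in, once; it reports no verdict.
The state is a dict: "t": time; "joint_positions": joint angles; "joint_velocities": joint speeds; "joint_efforts": joint torques, N m; "ee_pos": TCP position; "tool_rot": TCP orientation; "contact_force": force on the tool from outside, world axes, zero at the start; "ft_torque": the same for the moment, N m; "grip_width": finger opening in m.
Only numpy, scipy, OpenCV 4.12 (cv2) and the standard library are available. Lean on these libraries where they do the work, as an engineer would, in place of code of your own. Each camera call takes 0.05 s, during which the arm holds its last target.

### The job

Set the four resin beetle casts out on the rail in order of size, one centred on each pad: the smallest on the green pad, then each next larger one along the row, so that the largest stands on the blue pad. Keep the casts upright throughout and leave the beaker and the glass dish where they are.

Things in the scene. Friction and masses are not known exactly. Their poses are not given: they have to be found in the camera images.
- cast1_center (a point): centre (half-way up) of the smallest specimen cast: an upright honey-coloured resin cylinder, 28 mm in diameter and 32 mm tall, with a dark beetle showing in its top face; loose; z axis up along the cylinder
- cast2_center (a point): centre (half-way up) of the second smallest specimen cast: an upright honey-coloured resin cylinder, 39 mm in diameter and 45 mm tall, with a dark beetle showing in its top face; loose; z axis up along the cylinder
- cast3_center (a point): centre (half-way up) of the second largest specimen cast: an upright honey-coloured resin cylinder, 50 mm in diameter and 58 mm tall, with a dark beetle showing in its top face; loose; z axis up along the cylinder
- cast4_center (a point): centre (half-way up) of the largest specimen cast: an upright honey-coloured resin cylinder, 61 mm in diameter and 71 mm tall, with a dark beetle showing in its top face; loose; z axis up along the cylinder
- pad_green: green round pad, 68 mm in diameter, at one end of the row (either end): the place of the smallest cast. The four pads lie in one straight row, 90 mm from centre to centre, on top of a fixed dark grey rail 370 mm long, 78 mm wide and 12 mm high; they are flat and carry nothing at the start. Origin: pad centre, on the rail's top face; x across the rail, y along the row, z up.
- pad_inner_a: one of the two white round pads, 68 mm in diameter, in the middle of the row; which of the two is next to the green pad varies. Origin and axes as for the green pad
- pad_inner_b: one of the two white round pads, 68 mm in diameter, in the middle of the row; which of the two is next to the green pad varies. Origin and axes as for the green pad
- pad_blue: blue round pad, 68 mm in diameter, at the other end of the row: the place of the largest cast. Origin and axes as for the green pad
- beaker: empty glass beaker, 68 mm in diameter and 95 mm tall, standing loose on the bench to the left of the rail; bystander; origin at the centre of its underside
- dish: open glass dish, 90 mm in diameter and 16 mm high, with a cork disc in it, loose on the bench to the right of the rail; bystander; origin at the centre of its underside
Things that resemble listed ones, but are neither listed nor needed, are in the scene too. What is shaped like the part that bears cast3_center but purple is not meant. What is shaped like the part that bears cast2_center but red is not meant.

How it is judged (in metres and radians):
At the end, for the whole second after the job is handed in: Along the row from the green pad to the blue pad the casts stand smallest, second smallest, second largest, largest, each released and at rest, upright within 0.08 rad, on the rail (height within 4 mm), its centre within 14 mm of its pad's centre (horizontal distance between cast1_center and pad_green below 0.014 m and height (world z) of cast1_center between 0.024 and 0.032 m and angle between each of cast1_center, cast4_center's own z axis and vertical below 0.08 rad and linear speed of each of cast1, cast4 below 0.02 m/s and horizontal distance between cast4_center and pad_blue below 0.014 m and height (world z) of cast4_center between 0.0435 and 0.0515 m and ((horizontal distance between pad_inner_a and pad_green below 0.135 m and horizontal distance between cast2_center and pad_inner_a below 0.014 m and height (world z) of cast2_center between 0.0305 and 0.0385 m and angle between each of cast2_center, cast3_center's own z axis and vertical below 0.08 rad and linear speed of each of cast2, cast3 below 0.02 m/s and horizontal distance between cast3_center and pad_inner_b below 0.014 m and height (world z) of cast3_center between 0.037 and 0.045 m) or (horizontal distance between pad_inner_b and pad_green below 0.135 m and horizontal distance between cast2_center and pad_inner_b below 0.014 m and height (world z) of cast2_center between 0.0305 and 0.0385 m and angle between each of cast2_center, cast3_center's own z axis and vertical below 0.08 rad and linear speed of each of cast2, cast3 below 0.02 m/s and horizontal distance between cast3_center and pad_inner_a below 0.014 m and height (world z) of cast3_center between 0.037 and 0.045 m))); the robot touches nothing.
It fails at once if the beaker is shifted by more than 20 mm (distance of beaker from where it was at the start of the episode above 0.02 m).
It fails at once if the glass dish is shifted by more than 20 mm (distance of dish from where it was at the start of the episode above 0.02 m).
It fails at once if a cast is tipped over (more than 0.6 rad from upright) (angle between any of cast1_center, cast2_center, cast3_center, cast4_center's own z axis and vertical above 0.6 rad).
It also fails if it takes over 96 s, if anything falls off the work surface, if the arm or the gripper's body presses on something with over 40 N, if the wrist force passes 120 N, or if a joint passes its speed limit or range.

## Working session

There is one attempt and no reset: what is moved stays moved. The work goes in short steps, Python scripts to look and compute and a shell command to move; the robot and the scene stay as the last step left them, time stands still between calls to the robot, and variables do not carry over. Pictures are saved under pics/ and viewed, and the job is handed in when it is done.

```bash
mkdir -p pics
cat > h.py <<'E'
import numpy as np,cv2
from station import get_state,viewer,order
def shot(n,f):
    c=viewer.camera(n); cv2.imwrite('pics/'+f+'.png',c['pixels']); 
    np.savez('pics/'+f+'.npz',**{k:v for k,v in c.items()}); return c
def ray(c,u,v):
    f=200/np.tan(np.radians(float(c['vertical_fov']))/2)
    R=cv2.Rodrigues(np.array(c['rvec'],float))[0]; t=np.array(c['tvec'],float).ravel()
    d=np.array([(u-c['cx'])/f,(v-c['cy'])/f,1.]); return -R.T@t, R.T@d
def onplane(c,u,v,z):
    o,d=ray(c,u,v); return o+d*(z-o[2])/d[2]
E
python3 - <<'E'
from h import *
for n in('side','top','wrist'):
    c=shot(n,n+'0'); print(n,c['vertical_fov'],c['cx'],c['cy'],c['rvec'],c['tvec'])
print(get_state())
E
```

```text
side 43.96067710752769 315.8111682169041 203.01419720147172 [ 0.02822019 -2.71814195  1.49850086] [0.51240791 0.03573656 1.40856176]
top 53.91215201264837 316.5771098152058 195.5138909278922 [ 2.1336601  -2.19249006  0.10827346] [0.00230137 0.51655698 1.1614284 ]
wrist 65.70646984690485 317.61476174741824 203.39697876185625 [-2.33029019  1.73672159  0.24843677] [-0.57468082 -0.03573138  0.37940064]
{'t': 0.15, 'joint_positions': array([-8.10738648e+01,  8.64352734e+00,  8.23836401e+01,  1.43920337e-03,
        8.90270634e+01, -7.67523275e+00]), 'joint_velocities': array([-0.08775548,  0.01571517, -0.13158332, -0.01917155,  0.01414837,
       -0.10854586]), 'joint_efforts': array([ 1.44771468e-03, -7.13384771e+01, -5.71038866e+01, -1.91707850e-04,
        7.26838523e-03, -6.46496983e-05]), 'ee_pos': array([ 0.16426542, -0.55083382,  0.23083064]), 'tool_rot': array([-1.79946447e+02, -8.66902835e-03,  1.66013388e+01]), 'contact_force': array([ 0.34070474, -0.26342137, -0.06128763]), 'ft_torque': array([ 0.00036867,  0.03865115, -0.03927216]), 'grip_width': 0.08511801201145613}
```

View pics/top0.png

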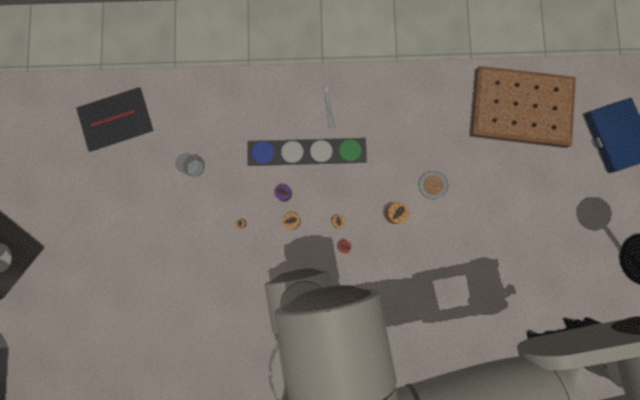

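View pics/side0.png

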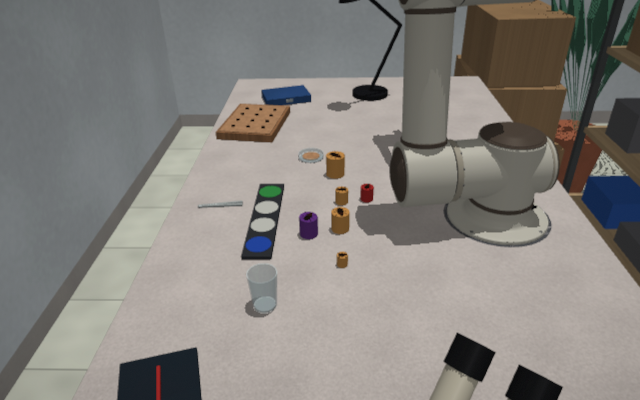

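Top view: the honey casts sit at (241,224), (291,220), (338,221) and (398,212). The decoys are purple (283,192) and red (344,246). The pads run from blue (263,153) to green (350,150). I'll measure these and enlarge a crop.

```bash
cat >> h.py <<'E'
def blobs(img,lo,hi,amin=15,roi=(100,270,180,460)):
    k=4
    y0,y1,x0,x1=roi
    up=cv2.resize(img[y0:y1,x0:x1],None,fx=k,fy=k,interpolation=cv2.INTER_CUBIC)
    m=cv2.inRange(cv2.cvtColor(up,cv2.COLOR_BGR2HSV),lo,hi)
    cs,_=cv2.findContours(m,cv2.RETR_EXTERNAL,cv2.CHAIN_APPROX_NONE)
    out=[]
    for c in cs:
        if cv2.contourArea(c)<amin*k*k: continue
        h=cv2.convexHull(c); M=cv2.moments(h)
        out.append((((M['m10']/M['m00'])+.5)/k-.5+x0,((M['m01']/M['m00'])+.5)/k-.5+y0,M['m00']/k/k,cv2.boundingRect(h)))
    return out
COL=dict(honey=((8,110,70),(25,255,255)),green=((45,90,40),(80,255,255)),blue=((105,120,50),(125,255,255)),white=((0,0,150),(179,45,255)))
E
python3 - <<'E'
from h import *
c=dict(np.load('pics/top0.npz'))
im=c['pixels']
cv2.imwrite('pics/crop0.png',cv2.resize(im[125:265,220:420],None,fx=4,fy=4,interpolation=cv2.INTER_CUBIC))
for n,(lo,hi) in COL.items():
    for b in blobs(im,lo,hi,10):
        print(n,np.round(b[:3],1),np.array(b[3])/4,*[np.round(onplane(c,b[0],b[1],z)[:2],4) for z in (0.012,.03,.06)])
print(ray(c,0,0)[0])
E
```

```text
honey [242.2 223.1  24. ] [ 60.75 119.75   4.5    7.5 ] [0.4399 0.2171] [0.4391 0.2135] [0.4379 0.2077]
honey [338.  221.  108.6] [152.5 115.5  12.   12. ] [ 0.4385 -0.0747] [ 0.4378 -0.0739] [ 0.4365 -0.0724]
honey [291.1 220.3 195.6] [103.5  112.75  16.    16.  ] [0.4445 0.068 ] [0.4437 0.0667] [0.4423 0.0646]
honey [397.3 212.6 334.6] [207.25 103.    21.25  20.  ] [ 0.4591 -0.2559] [ 0.4581 -0.2523] [ 0.4563 -0.2463]
green [349.9 149.8 329.4] [160.    40.25  20.75  20.5 ] [ 0.6576 -0.1186] [ 0.6536 -0.1171] [ 0.6469 -0.1146]
blue [262.8 152.1 311.4] [73.25 42.5  20.25 20.  ] [0.658  0.1514] [0.654  0.1489] [0.6473 0.1446]
[ 0.3895525  -0.01811613  1.20982354]
```

View pics/crop0.png

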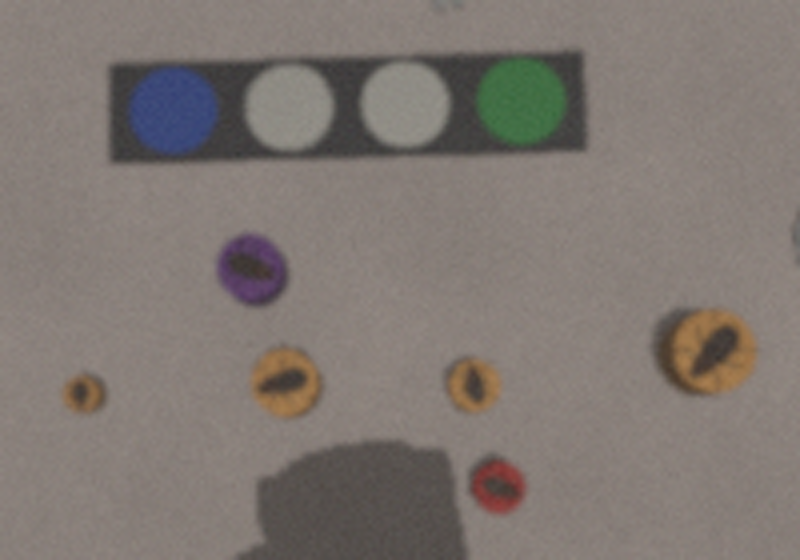

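View pics/wrist0.png

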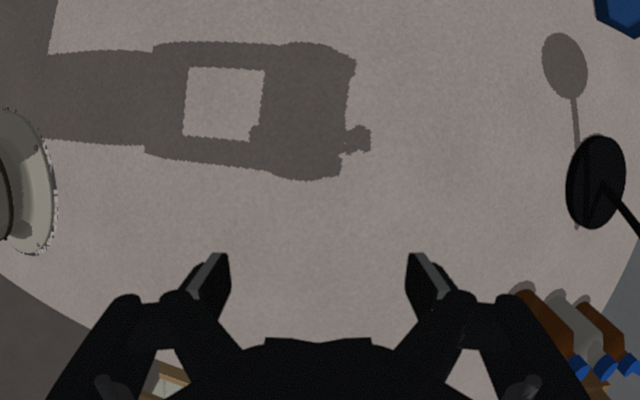

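All four casts and their sizes are distinct. Left to right in the crop, honey cast1 is at (83,393), cast3 at (286,382), cast2 at (473,386) and cast4 at (712,351). The purple and red lookalikes stay out of it. Next I turn the tool to yaw 90, so that tool x = world y, tool y = world x and tool z = down.

```bash
python3 -m pendant '[{"x":0.04,"y":-0.035,"rz":-7.3,"jaw":1},{"x":0.08,"y":-0.07,"rz":-14.7,"jaw":1},{"x":0.12,"y":-0.105,"rz":-22,"jaw":1},{"x":0.16,"y":-0.14,"rz":-29.4,"jaw":1},{"x":0.2,"y":-0.175,"rz":-36.7,"jaw":1},{"x":0.24,"y":-0.21,"rz":-44,"jaw":1},{"x":0.28,"y":-0.245,"rz":-51.4,"jaw":1},{"x":0.32,"y":-0.28,"rz":-58.7,"jaw":1},{"x":0.36,"y":-0.315,"rz":-66,"jaw":1},{"x":0.403,"y":-0.35,"rz":-73.4,"jaw":1},{"x":0.403,"y":-0.35,"rz":-73.4,"jaw":1},{"x":0.403,"y":-0.35,"rz":-73.4,"jaw":1},{"x":0.403,"y":-0.35,"rz":-73.4,"jaw":1},{"x":0.403,"y":-0.35,"rz":-73.4,"jaw":1},{"x":0.403,"y":-0.35,"rz":-73.4,"jaw":1},{"x":0.403,"y":-0.35,"rz":-73.4,"jaw":1}]'
python3 - <<'E'
from h import *
shot('wrist','w1');s=get_state();print(s['ee_pos'],s['tool_rot'],s['joint_positions'])
E
```

```text
[ 0.16426391 -0.5508976   0.23092814] [-1.79959805e+02 -8.61133705e-03  1.66022301e+01] [-8.10759872e+01  8.63994538e+00  8.23765166e+01  3.16417342e-03
  8.90245230e+01 -7.67827539e+00]invalid input
```

View pics/w1.png

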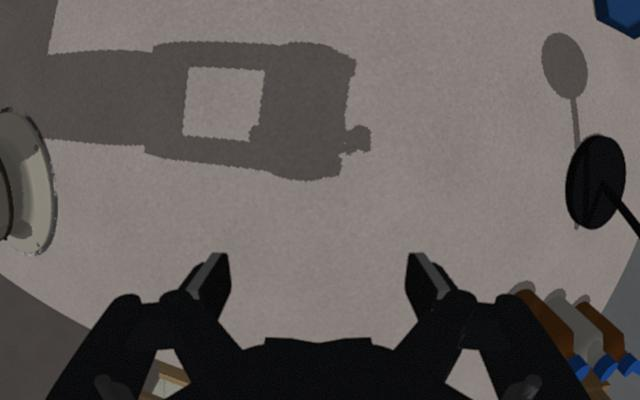

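The robot didn't move: the call was refused with "invalid input". Rows may need every key, so I'll try that.

```bash
python3 -m pendant '[{"jaw":1,"x":0.04,"y":-0.035,"z":0,"rx":0,"ry":0,"rz":-7.3},{"jaw":1,"x":0.08,"y":-0.07,"z":0,"rx":0,"ry":0,"rz":-14.7},{"jaw":1,"x":0.12,"y":-0.105,"z":0,"rx":0,"ry":0,"rz":-22},{"jaw":1,"x":0.16,"y":-0.14,"z":0,"rx":0,"ry":0,"rz":-29.4},{"jaw":1,"x":0.2,"y":-0.175,"z":0,"rx":0,"ry":0,"rz":-36.7},{"jaw":1,"x":0.24,"y":-0.21,"z":0,"rx":0,"ry":0,"rz":-44},{"jaw":1,"x":0.28,"y":-0.245,"z":0,"rx":0,"ry":0,"rz":-51.4},{"jaw":1,"x":0.32,"y":-0.28,"z":0,"rx":0,"ry":0,"rz":-58.7},{"jaw":1,"x":0.36,"y":-0.315,"z":0,"rx":0,"ry":0,"rz":-66},{"jaw":1,"x":0.403,"y":-0.35,"z":0,"rx":0,"ry":0,"rz":-73.4},{"jaw":1,"x":0.403,"y":-0.35,"z":0,"rx":0,"ry":0,"rz":-73.4},{"jaw":1,"x":0.403,"y":-0.35,"z":0,"rx":0,"ry":0,"rz":-73.4},{"jaw":1,"x":0.403,"y":-0.35,"z":0,"rx":0,"ry":0,"rz":-73.4}]'
python3 - <<'E'
from h import *
shot('wrist','w1');s=get_state();print(s['ee_pos'],s['tool_rot'],s['joint_positions'])
E
```

```text
t: 1.5
ee_pos: [0.4505, -0.0999, 0.231]
tool_rot: [-180.0, -0.0, 90.1]
contact_force: [0.2, -0.2, -0.5]
grip_width: 0.0854
[ 0.45019509 -0.10055964  0.23108284] [-1.79966483e+02 -3.54400664e-02  9.00193132e+01] [-2.21894836e+01 -5.10680372e+00  9.65111720e+01  2.01477789e-02
  8.86400577e+01 -2.22092932e+01]
```

View pics/w1.png

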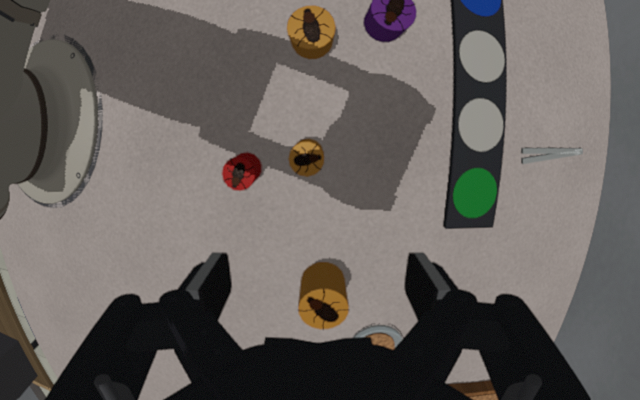

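The wrist view has up = +y and right = +x. It shows cast2 at (306,157), cast3 at (312,30), cast4's top at (324,308), green at (475,192) and the white pads at (481,125) and (482,56). I'll cross-check these against the top view.

```bash
cat >> h.py <<'E'
def wray(c,u,v):
    f=200/np.tan(np.radians(float(c['vertical_fov']))/2)
    R=cv2.Rodrigues(np.array(c['rvec'],float))[0]; t=np.array(c['tvec'],float).ravel()
    dx,dy=u-c['cx'],v-c['cy']; r=np.hypot(dx,dy); th=r/f
    d=np.array([dx/r*np.sin(th),dy/r*np.sin(th),np.cos(th)]); return -R.T@t,R.T@d
def wplane(c,u,v,z):
    o,d=wray(c,u,v); return o+d*(z-o[2])/d[2]
E
python3 - <<'E'
from h import *
c=dict(np.load('pics/w1.npz')); im=c['pixels']
print(ray(c,0,0)[0])
for n,p,z in [('c2',(306,156),.045),('c3',(311.5,27),.058),('c4',(324,309),.071),('g',(475,192.5),.012),('wa',(481,125),.012),('wb',(482,56),.012)]:
    print(n,wplane(c,*p,z))
for b in blobs(im,*COL['green'],roi=(0,300,200,560)): print('green',np.round(b[:3],1),wplane(c,b[0],b[1],.012))
# bright honey tops
for b in blobs(im,(8,110,150),(25,255,255),roi=(0,340,200,420)): print('top',np.round(b[:3],1),np.array(b[3])/4,*[wplane(c,b[0],b[1],z)[:2] for z in(.045,.058,.071)])
t=dict(np.load('pics/top0.npz'))
for p,z in [((240.6,223),.032),((338,221),.045),((291.1,220.3),.058),((397.3,212.6),.071)]: print('T',onplane(t,*p,z))
E
```

```text
[ 0.45075576 -0.02935648  0.37368096]
c2 [ 0.43844106 -0.07175897  0.045     ]
c3 [0.44445443 0.06424583 0.058     ]
c4 [ 0.45863802 -0.24651793  0.071     ]
g [ 0.65837622 -0.11860589  0.012     ]
wa [ 0.65844272 -0.02982822  0.012     ]
wb [0.65831749 0.06029909 0.012     ]
green [ 474.5  192.5 1794.5] [ 0.65753188 -0.11868144  0.012     ]
top [335.7 319.5 219.7] [124.5  311.25  23.75  17.5 ] [ 0.47484406 -0.28261404] [ 0.47389132 -0.27259719] [ 0.47293858 -0.26258033]
top [311.  319.1 256.8] [ 99.   311.25  23.25  18.  ] [ 0.44255286 -0.2818342 ] [ 0.4428773 -0.2718482] [ 0.44320174 -0.26186219]
top [334.9 299.8 299.4] [124.25 290.    24.25  19.5 ] [ 0.47293924 -0.25086254] [ 0.47206184 -0.24210152] [ 0.47118444 -0.23334051]
top [310.5 299.4 273. ] [ 98.5  289.75  24.    20.  ] [ 0.442213   -0.25006088] [ 0.44255088 -0.24133157] [ 0.44288877 -0.23260227]
top [303.8 146.8 159.7] [ 93.5  142.25  21.75  10.75] [ 0.43617558 -0.06183281] [ 0.43675226 -0.0605483 ] [ 0.43732894 -0.0592638 ]
top [321.7  40.7 111.2] [114.75  35.    15.25  12.25] [0.454885   0.05250933] [0.45472168 0.04927137] [0.45455836 0.04603341]
top [294.9  28.1 277.9] [87.25 17.25 16.5  22.25] [0.42680189 0.06716279] [0.42774931 0.06334526] [0.42869674 0.05952773]
top [326.3  23.3 312.2] [117.25  10.    17.75  27.25] [0.45972985 0.07246984] [0.45937491 0.0684424 ] [0.45901996 0.06441496]
top [307.2  11.8 275.8] [92.25  5.75 30.5  13.75] [0.43956994 0.08602732] [0.44001236 0.08146366] [0.44045478 0.07689999]
T [0.43949318 0.21788645 0.032     ]
T [ 0.43704142 -0.07313952  0.045     ]
T [0.44227625 0.06460156 0.058     ]
T [ 0.45560097 -0.24418569  0.071     ]
```

Both views agree to within about 2 mm. I'll start with cast2 (honey, 39 mm; the red one at (241,172) is the decoy).

```bash
python3 -m pendant '[{"jaw":0.35,"x":0.014,"y":-0.006,"z":0.03,"rx":0,"ry":0,"rz":0},{"jaw":0.35,"x":0.028,"y":-0.012,"z":0.06,"rx":0,"ry":0,"rz":0},{"jaw":0.35,"x":0.028,"y":-0.012,"z":0.1,"rx":0,"ry":0,"rz":0},{"jaw":0.35,"x":0.028,"y":-0.012,"z":0.13,"rx":0,"ry":0,"rz":0},{"jaw":0.35,"x":0.028,"y":-0.012,"z":0.13,"rx":0,"ry":0,"rz":0},{"jaw":0.35,"x":0.028,"y":-0.012,"z":0.13,"rx":0,"ry":0,"rz":0}]' 40
python3 - <<'E'
from h import *
shot('wrist','w2');s=get_state();print(s['ee_pos'],s['tool_rot'],s['grip_width'])
E
```

```text
t: 2.15
ee_pos: [0.4381, -0.0734, 0.102]
tool_rot: [-180.0, -0.0, 89.9]
contact_force: [0.6, -0.4, -0.2]
grip_width: 0.0577
[ 0.43863309 -0.07338678  0.10274244] [ 1.79945627e+02 -5.96477560e-04  8.99480224e+01] 0.057233219284548754
```

View pics/w2.png

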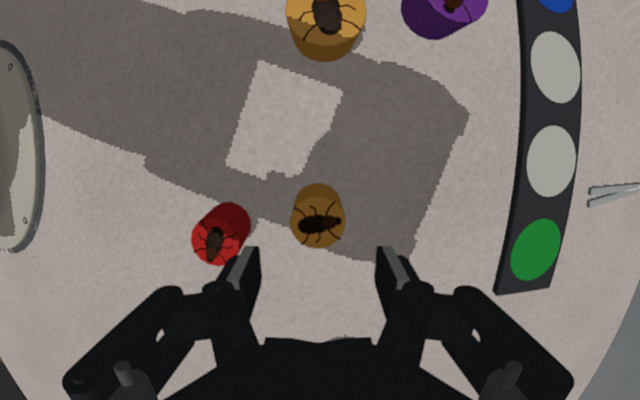

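Run:
```python
from h import *
c=dict(np.load('pics/w2.npz'))
print(wplane(c,319,221,.045), wplane(c,217,239,.045))
```

```text
[ 0.43942686 -0.07313951  0.045     ] [ 0.36560424 -0.08735332  0.045     ]
```

Cast2's top at (319,221) projects to (.439,-.073). It is centred, and the finger clears red by about 10 mm. Descending and gripping.

```bash
python3 -m pendant '[{"jaw":0.35,"x":0,"y":0.001,"z":0.03,"rx":0,"ry":0,"rz":0},{"jaw":0.35,"x":0,"y":0.001,"z":0.06,"rx":0,"ry":0,"rz":0},{"jaw":0.35,"x":0,"y":0.001,"z":0.085,"rx":0,"ry":0,"rz":0},{"jaw":0.35,"x":0,"y":0.001,"z":0.096,"rx":0,"ry":0,"rz":0},{"jaw":0.35,"x":0,"y":0.001,"z":0.096,"rx":0,"ry":0,"rz":0},{"jaw":-0.3,"x":0,"y":0.001,"z":0.096,"rx":0,"ry":0,"rz":0},{"jaw":-0.3,"x":0,"y":0.001,"z":0.096,"rx":0,"ry":0,"rz":0},{"jaw":-0.3,"x":0,"y":0.001,"z":0.096,"rx":0,"ry":0,"rz":0},{"jaw":-0.3,"x":0,"y":0.001,"z":0.096,"rx":0,"ry":0,"rz":0},{"jaw":-0.3,"x":0,"y":0.001,"z":0.096,"rx":0,"ry":0,"rz":0}]' 40
```

```text
t: 3.2
ee_pos: [0.4408, -0.0739, 0.0086]
tool_rot: [179.8, 0.1, 89.9]
contact_force: [-1.4, -0.7, 5.4]
grip_width: 0.0379
```

```bash
python3 -m pendant '[{"jaw":-0.3,"x":0,"y":0,"z":-0.02,"rx":0,"ry":0,"rz":0},{"jaw":-0.3,"x":0,"y":0,"z":-0.05,"rx":0,"ry":0,"rz":0},{"jaw":-0.3,"x":0.005,"y":0.02,"z":-0.07,"rx":0,"ry":0,"rz":0},{"jaw":-0.3,"x":0.01,"y":0.05,"z":-0.07,"rx":0,"ry":0,"rz":0},{"jaw":-0.3,"x":0.016,"y":0.08,"z":-0.07,"rx":0,"ry":0,"rz":0},{"jaw":-0.3,"x":0.022,"y":0.11,"z":-0.07,"rx":0,"ry":0,"rz":0},{"jaw":-0.3,"x":0.028,"y":0.14,"z":-0.07,"rx":0,"ry":0,"rz":0},{"jaw":-0.3,"x":0.034,"y":0.17,"z":-0.07,"rx":0,"ry":0,"rz":0},{"jaw":-0.3,"x":0.04,"y":0.195,"z":-0.07,"rx":0,"ry":0,"rz":0},{"jaw":-0.3,"x":0.045,"y":0.217,"z":-0.07,"rx":0,"ry":0,"rz":0},{"jaw":-0.3,"x":0.045,"y":0.217,"z":-0.07,"rx":0,"ry":0,"rz":0},{"jaw":-0.3,"x":0.045,"y":0.217,"z":-0.07,"rx":0,"ry":0,"rz":0},{"jaw":-0.3,"x":0.045,"y":0.217,"z":-0.07,"rx":0,"ry":0,"rz":0}]'
python3 - <<'E'
from h import *
shot('wrist','w3');s=get_state();print(s['ee_pos'],s['tool_rot'],s['grip_width'])
E
```

```text
t: 4.5
ee_pos: [0.6571, -0.0291, 0.08]
tool_rot: [179.8, 0.1, 89.9]
contact_force: [0.0, 0.6, -0.5]
grip_width: 0.0385
[ 0.65703577 -0.02917618  0.07990271] [1.79778551e+02 6.67966848e-02 8.99351710e+01] 0.03818025685467242
```

View pics/w3.png

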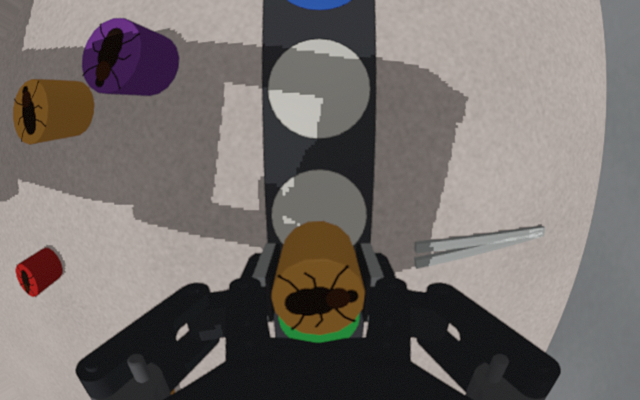

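Cast2 is held upright over the inner pad, its top at about (318,292). I'll check its position in the hand and the position of the far white pad at (319,88).

```bash
python3 - <<'E'
from h import *
c=dict(np.load('pics/w3.npz'))
print(wplane(c,319,88,.012), wplane(c,318,294,.1165))
E
python3 -m pendant '[{"jaw":-0.3,"x":0,"y":0.001,"z":0.025,"rx":0,"ry":0,"rz":0},{"jaw":-0.3,"x":0,"y":0.001,"z":0.045,"rx":0,"ry":0,"rz":0},{"jaw":-0.3,"x":0,"y":0.001,"z":0.055,"rx":0,"ry":0,"rz":0},{"jaw":-0.3,"x":0,"y":0.001,"z":0.059,"rx":0,"ry":0,"rz":0},{"jaw":-0.3,"x":0,"y":0.001,"z":0.059,"rx":0,"ry":0,"rz":0},{"jaw":-0.3,"x":0,"y":0.001,"z":0.059,"rx":0,"ry":0,"rz":0}]'
```

```text
[0.65880229 0.06049943 0.012     ] [ 0.65745495 -0.02716427  0.1165    ]
t: 5.15
ee_pos: [0.6586, -0.0294, 0.0219]
tool_rot: [179.7, 0.1, 89.9]
contact_force: [-0.8, -1.0, 0.0]
grip_width: 0.0381
```

```bash
python3 -m pendant '[{"jaw":-0.3,"x":0,"y":0,"z":0.002,"rx":0,"ry":0,"rz":0},{"jaw":-0.3,"x":0,"y":0,"z":0.002,"rx":0,"ry":0,"rz":0},{"jaw":-0.3,"x":0,"y":0,"z":0.002,"rx":0,"ry":0,"rz":0}]'
```

```text
t: 5.45
ee_pos: [0.6591, -0.0295, 0.0206]
tool_rot: [179.6, 0.1, 89.9]
contact_force: [0.4, -1.2, 5.4]
grip_width: 0.0382
```

Contact at the expected height. Release, then rise.

```bash
python3 -m pendant '[{"jaw":0.2,"x":0,"y":0,"z":0.001,"rx":0,"ry":0,"rz":0},{"jaw":0.4,"x":0,"y":0,"z":0.001,"rx":0,"ry":0,"rz":0},{"jaw":0.4,"x":0,"y":0,"z":0.001,"rx":0,"ry":0,"rz":0},{"jaw":0.4,"x":0,"y":0,"z":-0.02,"rx":0,"ry":0,"rz":0},{"jaw":0.4,"x":0,"y":0,"z":-0.05,"rx":0,"ry":0,"rz":0},{"jaw":0.4,"x":0,"y":0,"z":-0.1,"rx":0,"ry":0,"rz":0},{"jaw":0.4,"x":0.03,"y":-0.025,"z":-0.13,"rx":0,"ry":0,"rz":0},{"jaw":0.4,"x":0.06,"y":-0.05,"z":-0.13,"rx":0,"ry":0,"rz":0},{"jaw":0.3,"x":0.09,"y":-0.08,"z":-0.13,"rx":0,"ry":0,"rz":0},{"jaw":0.2,"x":0.12,"y":-0.11,"z":-0.13,"rx":0,"ry":0,"rz":0},{"jaw":0.2,"x":0.15,"y":-0.14,"z":-0.13,"rx":0,"ry":0,"rz":0},{"jaw":0.2,"x":0.18,"y":-0.165,"z":-0.13,"rx":0,"ry":0,"rz":0},{"jaw":0.2,"x":0.21,"y":-0.19,"z":-0.11,"rx":0,"ry":0,"rz":0},{"jaw":0.2,"x":0.23,"y":-0.21,"z":-0.09,"rx":0,"ry":0,"rz":0},{"jaw":0.2,"x":0.2465,"y":-0.2185,"z":-0.08,"rx":0,"ry":0,"rz":0},{"jaw":0.2,"x":0.2465,"y":-0.2185,"z":-0.08,"rx":0,"ry":0,"rz":0},{"jaw":0.2,"x":0.2465,"y":-0.2185,"z":-0.08,"rx":0,"ry":0,"rz":0},{"jaw":0.2,"x":0.2465,"y":-0.2185,"z":-0.08,"rx":0,"ry":0,"rz":0}]'
python3 - <<'E'
from h import *
shot('wrist','w4');shot('top','t4');s=get_state();print(s['ee_pos'],s['tool_rot'],s['grip_width'])
E
```

```text
t: 7.25
ee_pos: [0.441, 0.217, 0.0993]
tool_rot: [179.6, 0.1, 89.9]
contact_force: [0.1, 1.3, -0.0]
grip_width: 0.0512
[0.4409948  0.21687588 0.09925525] [1.79596796e+02 8.71171369e-02 8.98772749e+01] 0.05105955815142642
```

View pics/w4.png

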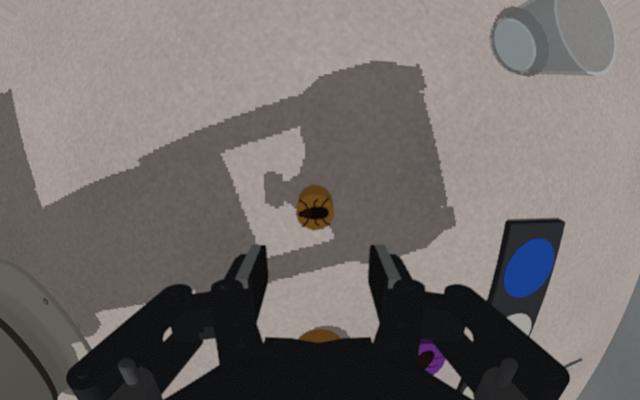

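View pics/t4.png

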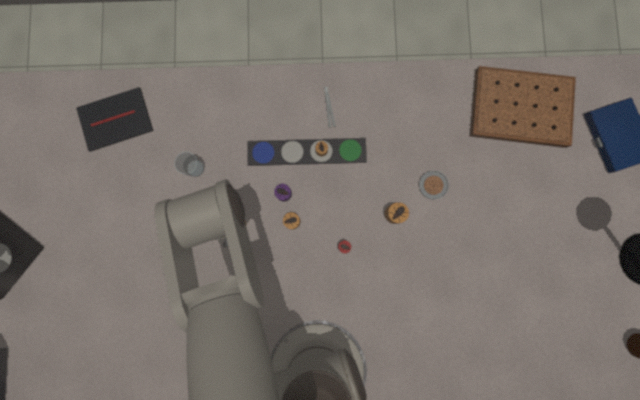

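Cast2 stands upright on the white pad beside green, at (321,148) in the top view. Cast1 is in the wrist view with its top at (315,211), so I'll check its offset next.

Run:
```python
from h import *
c=dict(np.load('pics/w4.npz'));print(wplane(c,315.5,212,.032))
t=dict(np.load('pics/t4.npz'))
for b in blobs(t['pixels'],*COL['honey']): print(np.round(b[:3],1),onplane(t,b[0],b[1],.057))
```

```text
[0.44044206 0.22027236 0.032     ]
[291.1 220.2 196.2] [0.44252278 0.06477934 0.057     ]
[397.3 212.5 332.2] [ 0.4567145  -0.24704732  0.057     ]
[321.2 148.  109.9] [ 0.65556888 -0.02966433  0.057     ]
```

```bash
python3 -m pendant '[{"jaw":0.2,"x":0.002,"y":0,"z":0.03,"rx":0.4,"ry":0,"rz":0},{"jaw":0.2,"x":0.002,"y":0,"z":0.06,"rx":0.4,"ry":0,"rz":0},{"jaw":0.2,"x":0.002,"y":0,"z":0.085,"rx":0.4,"ry":0,"rz":0},{"jaw":0.2,"x":0.002,"y":0,"z":0.093,"rx":0.4,"ry":0,"rz":0},{"jaw":0.2,"x":0.002,"y":0,"z":0.093,"rx":0.4,"ry":0,"rz":0},{"jaw":-0.1,"x":0.002,"y":0,"z":0.093,"rx":0.4,"ry":0,"rz":0},{"jaw":-0.6,"x":0.002,"y":0,"z":0.093,"rx":0.4,"ry":0,"rz":0},{"jaw":-0.6,"x":0.002,"y":0,"z":0.093,"rx":0.4,"ry":0,"rz":0},{"jaw":-0.6,"x":0.002,"y":0,"z":0.093,"rx":0.4,"ry":0,"rz":0},{"jaw":-0.6,"x":0.002,"y":0,"z":0.093,"rx":0.4,"ry":0,"rz":0},{"jaw":-0.6,"x":0.002,"y":0,"z":0.093,"rx":0.4,"ry":0,"rz":0}]' 30
```

```text
t: 8.45
ee_pos: [0.4425, 0.2189, 0.0078]
tool_rot: [179.9, 0.1, 89.9]
contact_force: [-1.0, -1.8, 6.0]
grip_width: 0.0268
```

```bash
python3 -m pendant '[{"jaw":-0.6,"x":0,"y":0,"z":-0.02,"rx":0,"ry":0,"rz":0},{"jaw":-0.6,"x":0,"y":0,"z":-0.06,"rx":0,"ry":0,"rz":0},{"jaw":-0.6,"x":-0.015,"y":0.01,"z":-0.1,"rx":0,"ry":0,"rz":0},{"jaw":-0.6,"x":-0.04,"y":0.025,"z":-0.115,"rx":0,"ry":0,"rz":0},{"jaw":-0.6,"x":-0.07,"y":0.045,"z":-0.115,"rx":0,"ry":0,"rz":0},{"jaw":-0.6,"x":-0.1,"y":0.065,"z":-0.115,"rx":0,"ry":0,"rz":0},{"jaw":-0.6,"x":-0.13,"y":0.085,"z":-0.115,"rx":0,"ry":0,"rz":0},{"jaw":-0.6,"x":-0.16,"y":0.105,"z":-0.115,"rx":0,"ry":0,"rz":0},{"jaw":-0.6,"x":-0.19,"y":0.125,"z":-0.115,"rx":0,"ry":0,"rz":0},{"jaw":-0.6,"x":-0.22,"y":0.145,"z":-0.115,"rx":0,"ry":0,"rz":0},{"jaw":-0.6,"x":-0.25,"y":0.165,"z":-0.115,"rx":0,"ry":0,"rz":0},{"jaw":-0.6,"x":-0.28,"y":0.185,"z":-0.115,"rx":0,"ry":0,"rz":0},{"jaw":-0.6,"x":-0.31,"y":0.2,"z":-0.115,"rx":0,"ry":0,"rz":0},{"jaw":-0.6,"x":-0.338,"y":0.2155,"z":-0.115,"rx":0,"ry":0,"rz":0},{"jaw":-0.6,"x":-0.338,"y":0.2155,"z":-0.105,"rx":0,"ry":0,"rz":0},{"jaw":-0.6,"x":-0.338,"y":0.2155,"z":-0.08,"rx":0,"ry":0,"rz":0},{"jaw":-0.6,"x":-0.338,"y":0.2155,"z":-0.05,"rx":0,"ry":0,"rz":0},{"jaw":-0.6,"x":-0.338,"y":0.2155,"z":-0.03,"rx":0,"ry":0,"rz":0},{"jaw":-0.6,"x":-0.338,"y":0.2155,"z":-0.03,"rx":0,"ry":0,"rz":0},{"jaw":-0.6,"x":-0.338,"y":0.2155,"z":-0.03,"rx":0,"ry":0,"rz":0}]'
python3 - <<'E'
from h import *
shot('wrist','w5');s=get_state();print(s['ee_pos'],s['tool_rot'],s['grip_width'])
E
```

```text
t: 10.45
ee_pos: [0.6575, -0.1193, 0.0397]
tool_rot: [179.8, 0.1, 89.9]
contact_force: [-0.1, 0.2, 1.0]
grip_width: 0.0271
[ 0.65790918 -0.11943426  0.04039923] [1.79752129e+02 8.49536061e-02 8.98940205e+01] 0.02701990429537357
```

View pics/w5.png

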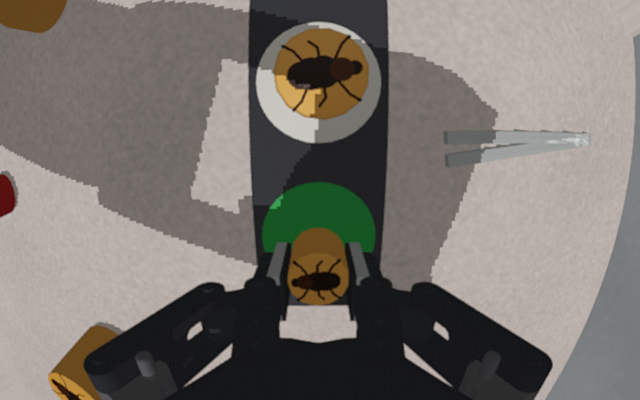

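Cast1 is held above green, its top at about (318,278). Cast2 sits at (321,73) on its pad.

```bash
python3 - <<'E'
from h import *
c=dict(np.load('pics/w5.npz'));print(wplane(c,318,278,.0642),wplane(c,321,73,.057),wplane(c,318.5,82,.012))
E
python3 -m pendant '[{"jaw":-0.6,"x":0,"y":0,"z":0.01,"rx":0,"ry":0,"rz":0},{"jaw":-0.6,"x":0,"y":0,"z":0.017,"rx":0,"ry":0,"rz":0},{"jaw":-0.6,"x":0,"y":0,"z":0.02,"rx":0,"ry":0,"rz":0},{"jaw":-0.6,"x":0,"y":0,"z":0.021,"rx":0,"ry":0,"rz":0},{"jaw":-0.6,"x":0,"y":0,"z":0.021,"rx":0,"ry":0,"rz":0},{"jaw":-0.6,"x":0,"y":0,"z":0.021,"rx":0,"ry":0,"rz":0}]'
```

```text
[ 0.65798557 -0.11678671  0.0642    ] [ 0.6593603 -0.0311499  0.057    ] [ 0.65867022 -0.02993271  0.012     ]
t: 11.1
ee_pos: [0.6579, -0.1194, 0.0198]
tool_rot: [179.8, 0.1, 89.9]
contact_force: [-4.8, 1.0, 6.3]
grip_width: 0.0269
```

```bash
python3 -m pendant '[{"jaw":-0.1,"x":0,"y":0,"z":0,"rx":0,"ry":0,"rz":0},{"jaw":0.2,"x":0,"y":0,"z":0,"rx":0,"ry":0,"rz":0},{"jaw":0.2,"x":0,"y":0,"z":0,"rx":0,"ry":0,"rz":0},{"jaw":0.2,"x":0,"y":0,"z":-0.02,"rx":0,"ry":0,"rz":0},{"jaw":0.2,"x":0,"y":0,"z":-0.06,"rx":0,"ry":0,"rz":0},{"jaw":0.6,"x":0,"y":0,"z":-0.1,"rx":0,"ry":0,"rz":0},{"jaw":1,"x":-0.02,"y":-0.03,"z":-0.13,"rx":0,"ry":0,"rz":0},{"jaw":1,"x":-0.04,"y":-0.06,"z":-0.15,"rx":0,"ry":0,"rz":0},{"jaw":1,"x":-0.06,"y":-0.09,"z":-0.15,"rx":0,"ry":0,"rz":0},{"jaw":1,"x":-0.08,"y":-0.12,"z":-0.15,"rx":0,"ry":0,"rz":0},{"jaw":1,"x":-0.1,"y":-0.15,"z":-0.15,"rx":0,"ry":0,"rz":0},{"jaw":1,"x":-0.115,"y":-0.18,"z":-0.15,"rx":0,"ry":0,"rz":0},{"jaw":1,"x":-0.1265,"y":-0.201,"z":-0.15,"rx":0,"ry":0,"rz":0},{"jaw":1,"x":-0.1265,"y":-0.201,"z":-0.15,"rx":0,"ry":0,"rz":0},{"jaw":1,"x":-0.1265,"y":-0.201,"z":-0.15,"rx":0,"ry":0,"rz":0},{"jaw":1,"x":-0.1265,"y":-0.201,"z":-0.15,"rx":0,"ry":0,"rz":0}]'
python3 - <<'E'
from h import *
shot('wrist','w6');shot('top','t6');s=get_state();print(s['ee_pos'],s['tool_rot'],s['grip_width'])
E
```

```text
t: 12.7
ee_pos: [0.4566, -0.2451, 0.1692]
tool_rot: [179.7, 0.1, 89.9]
contact_force: [0.6, 0.0, -0.1]
grip_width: 0.0855
[ 0.45662966 -0.24492007  0.16897747] [1.79767328e+02 7.02712110e-02 8.99468310e+01] 0.0854397955050858
```

View pics/w6.png

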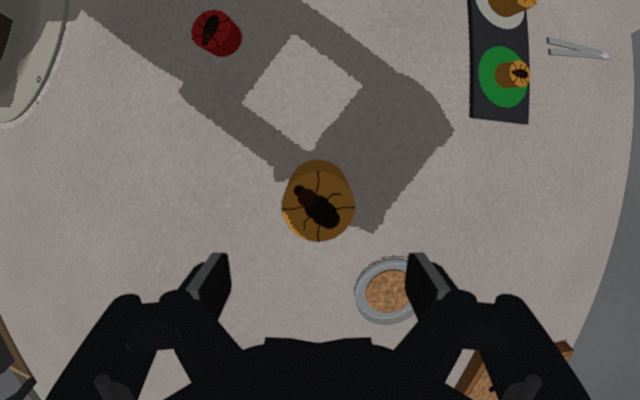

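View pics/t6.png

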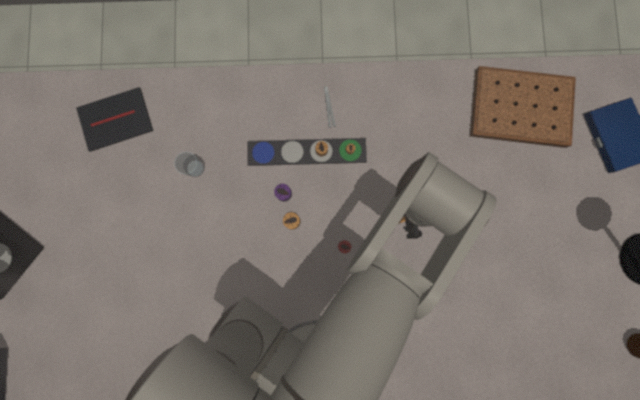

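Cast1 is upright on green at (351,149) in the top view. In the wrist view, cast4's top is at (319,204) and the dish at (389,290). I'll check the offsets.

Run:
```python
from h import *
c=dict(np.load('pics/w6.npz'));print(wplane(c,319,205,.071),wplane(c,389,290,.01),wplane(c,519,73,.044))
```

```text
[ 0.45859907 -0.24576728  0.071     ] [ 0.54052507 -0.36724615  0.01      ] [ 0.65689054 -0.11865391  0.044     ]
```

```bash
python3 -m pendant '[{"jaw":1,"x":0,"y":0.001,"z":0.04,"rx":0.2,"ry":0,"rz":0},{"jaw":1,"x":0,"y":0.001,"z":0.08,"rx":0.2,"ry":0,"rz":0},{"jaw":1,"x":0,"y":0.001,"z":0.11,"rx":0.2,"ry":0,"rz":0},{"jaw":1,"x":0,"y":0.001,"z":0.135,"rx":0.2,"ry":0,"rz":0},{"jaw":1,"x":0,"y":0.001,"z":0.147,"rx":0.2,"ry":0,"rz":0},{"jaw":1,"x":0,"y":0.001,"z":0.147,"rx":0.2,"ry":0,"rz":0},{"jaw":0.3,"x":0,"y":0.001,"z":0.147,"rx":0.2,"ry":0,"rz":0},{"jaw":0.2,"x":0,"y":0.001,"z":0.147,"rx":0.2,"ry":0,"rz":0},{"jaw":0.2,"x":0,"y":0.001,"z":0.147,"rx":0.2,"ry":0,"rz":0},{"jaw":0.2,"x":0,"y":0.001,"z":0.147,"rx":0.2,"ry":0,"rz":0},{"jaw":0.2,"x":0,"y":0.001,"z":0.147,"rx":0.2,"ry":0,"rz":0}]' 50
```

```text
t: 13.9
ee_pos: [0.4589, -0.2456, 0.0236]
tool_rot: [179.9, 0.1, 89.9]
contact_force: [-0.2, 0.8, 4.8]
grip_width: 0.06
```

```bash
python3 -m pendant '[{"jaw":0.2,"x":0,"y":0,"z":-0.015,"rx":0,"ry":0,"rz":0},{"jaw":0.2,"x":0,"y":0,"z":-0.045,"rx":0,"ry":0,"rz":0},{"jaw":0.2,"x":0,"y":0,"z":-0.08,"rx":0,"ry":0,"rz":0},{"jaw":0.2,"x":0.015,"y":0.008,"z":-0.105,"rx":0,"ry":0,"rz":0},{"jaw":0.2,"x":0.04,"y":0.02,"z":-0.11,"rx":0,"ry":0,"rz":0},{"jaw":0.2,"x":0.07,"y":0.035,"z":-0.11,"rx":0,"ry":0,"rz":0},{"jaw":0.2,"x":0.1,"y":0.05,"z":-0.11,"rx":0,"ry":0,"rz":0},{"jaw":0.2,"x":0.13,"y":0.065,"z":-0.11,"rx":0,"ry":0,"rz":0},{"jaw":0.2,"x":0.16,"y":0.08,"z":-0.11,"rx":0,"ry":0,"rz":0},{"jaw":0.2,"x":0.19,"y":0.095,"z":-0.11,"rx":0,"ry":0,"rz":0},{"jaw":0.2,"x":0.22,"y":0.11,"z":-0.11,"rx":0,"ry":0,"rz":0},{"jaw":0.2,"x":0.25,"y":0.125,"z":-0.11,"rx":0,"ry":0,"rz":0},{"jaw":0.2,"x":0.28,"y":0.14,"z":-0.11,"rx":0,"ry":0,"rz":0},{"jaw":0.2,"x":0.31,"y":0.155,"z":-0.11,"rx":0,"ry":0,"rz":0},{"jaw":0.2,"x":0.34,"y":0.17,"z":-0.11,"rx":0,"ry":0,"rz":0},{"jaw":0.2,"x":0.37,"y":0.185,"z":-0.11,"rx":0,"ry":0,"rz":0},{"jaw":0.2,"x":0.385,"y":0.193,"z":-0.11,"rx":0,"ry":0,"rz":0},{"jaw":0.2,"x":0.397,"y":0.199,"z":-0.1,"rx":0,"ry":0,"rz":0},{"jaw":0.2,"x":0.397,"y":0.199,"z":-0.08,"rx":0,"ry":0,"rz":0},{"jaw":0.2,"x":0.397,"y":0.199,"z":-0.08,"rx":0,"ry":0,"rz":0}]'
python3 - <<'E'
from h import *
shot('wrist','w7');s=get_state();print(s['ee_pos'],s['tool_rot'],s['grip_width'])
E
```

```text
t: 15.9
ee_pos: [0.6567, 0.151, 0.1001]
tool_rot: [-179.9, 0.2, 89.9]
contact_force: [-0.5, -0.1, -3.0]
grip_width: 0.0599
[0.65726439 0.15082339 0.10176725] [-179.99040066    0.18127949   89.92285795] 0.06035788414473331
```

View pics/w7.png

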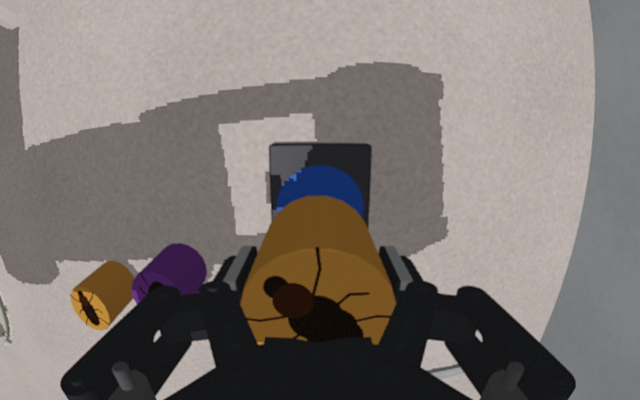

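Cast4 is held level over blue, whose edge shows at (320,185). Lowering.

```bash
python3 -m pendant '[{"jaw":0.2,"x":0,"y":0.001,"z":0.02,"rx":0,"ry":0,"rz":0},{"jaw":0.2,"x":0,"y":0.001,"z":0.04,"rx":0,"ry":0,"rz":0},{"jaw":0.2,"x":0,"y":0.001,"z":0.054,"rx":0,"ry":0,"rz":0},{"jaw":0.2,"x":0,"y":0.001,"z":0.061,"rx":0,"ry":0,"rz":0},{"jaw":0.2,"x":0,"y":0.001,"z":0.064,"rx":0,"ry":0,"rz":0},{"jaw":0.2,"x":0,"y":0.001,"z":0.064,"rx":0,"ry":0,"rz":0},{"jaw":0.2,"x":0,"y":0.001,"z":0.064,"rx":0,"ry":0,"rz":0}]'
```

```text
t: 16.65
ee_pos: [0.6587, 0.1507, 0.0387]
tool_rot: [179.9, 0.2, 89.9]
contact_force: [-0.0, -0.1, -2.0]
grip_width: 0.0598
```

```bash
python3 -m pendant '[{"jaw":0.2,"x":0,"y":0,"z":0.002,"rx":0,"ry":0,"rz":0},{"jaw":0.2,"x":0,"y":0,"z":0.004,"rx":0,"ry":0,"rz":0},{"jaw":0.2,"x":0,"y":0,"z":0.004,"rx":0,"ry":0,"rz":0},{"jaw":0.2,"x":0,"y":0,"z":0.004,"rx":0,"ry":0,"rz":0}]'
```

```text
t: 17.05
ee_pos: [0.6591, 0.1506, 0.0356]
tool_rot: [179.9, 0.2, 89.9]
contact_force: [-2.0, -1.0, 6.0]
grip_width: 0.0599
```

```bash
python3 -m pendant '[{"jaw":0.6,"x":0,"y":0,"z":0,"rx":0,"ry":0,"rz":0},{"jaw":0.9,"x":0,"y":0,"z":0,"rx":0,"ry":0,"rz":0},{"jaw":0.9,"x":0,"y":0,"z":0,"rx":0,"ry":0,"rz":0},{"jaw":0.9,"x":0,"y":0,"z":-0.02,"rx":0,"ry":0,"rz":0},{"jaw":0.9,"x":0,"y":0,"z":-0.06,"rx":0,"ry":0,"rz":0},{"jaw":0.9,"x":0,"y":0,"z":-0.1,"rx":0,"ry":0,"rz":0},{"jaw":0.6,"x":-0.015,"y":-0.035,"z":-0.12,"rx":0,"ry":0,"rz":0},{"jaw":0.6,"x":-0.03,"y":-0.075,"z":-0.12,"rx":0,"ry":0,"rz":0},{"jaw":0.6,"x":-0.045,"y":-0.11,"z":-0.12,"rx":0,"ry":0,"rz":0},{"jaw":0.6,"x":-0.06,"y":-0.15,"z":-0.12,"rx":0,"ry":0,"rz":0},{"jaw":0.6,"x":-0.075,"y":-0.185,"z":-0.12,"rx":0,"ry":0,"rz":0},{"jaw":0.6,"x":-0.086,"y":-0.2155,"z":-0.115,"rx":0,"ry":0,"rz":0},{"jaw":0.6,"x":-0.086,"y":-0.2155,"z":-0.115,"rx":0,"ry":0,"rz":0},{"jaw":0.6,"x":-0.086,"y":-0.2155,"z":-0.115,"rx":0,"ry":0,"rz":0},{"jaw":0.6,"x":-0.086,"y":-0.2155,"z":-0.115,"rx":0,"ry":0,"rz":0}]'
python3 - <<'E'
from h import *
shot('wrist','w8');shot('top','t8');s=get_state();print(s['ee_pos'],s['tool_rot'],s['grip_width'])
E
```

```text
t: 18.55
ee_pos: [0.4439, 0.0654, 0.1507]
tool_rot: [179.8, 0.2, 89.9]
contact_force: [0.2, -0.0, -0.1]
grip_width: 0.0681
[0.44382821 0.06548349 0.15035402] [1.79873662e+02 1.66014087e-01 8.99412232e+01] 0.06797524120197361
```

View pics/w8.png

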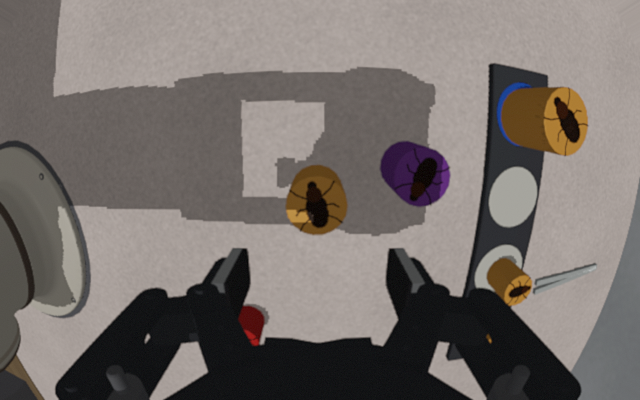

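View pics/t8.png

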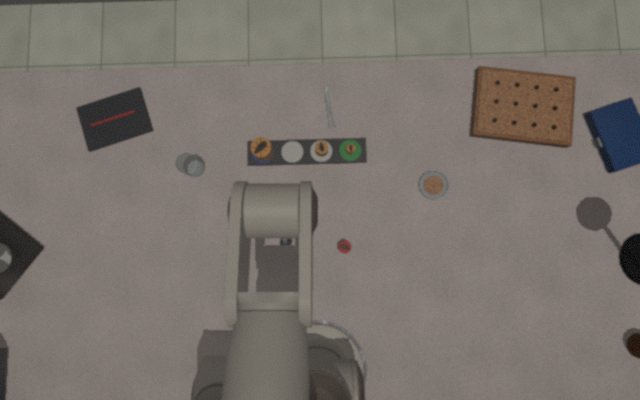

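Cast4 is on blue at (260,147) in the top view. In the wrist view, cast3's top is at (316,204) and purple's at (424,175).

Run:
```python
from h import *
c=dict(np.load('pics/w8.npz'));print(wplane(c,316.5,206,.058),wplane(c,424,176,.058),wplane(c,512,195,.012),wplane(c,565,121,.083))
```

```text
[0.44376188 0.06540627 0.058     ] [0.53034779 0.09032616 0.058     ] [0.65603561 0.06305316 0.012     ] [0.65622422 0.14776526 0.083     ]
```

```bash
python3 -m pendant '[{"jaw":0.6,"x":0,"y":0,"z":0.04,"rx":0,"ry":0,"rz":0},{"jaw":0.6,"x":0,"y":0,"z":0.08,"rx":0,"ry":0,"rz":0},{"jaw":0.6,"x":0,"y":0,"z":0.11,"rx":0,"ry":0,"rz":0},{"jaw":0.6,"x":0,"y":0,"z":0.13,"rx":0,"ry":0,"rz":0},{"jaw":0.6,"x":0,"y":0,"z":0.136,"rx":0,"ry":0,"rz":0},{"jaw":0.6,"x":0,"y":0,"z":0.136,"rx":0,"ry":0,"rz":0},{"jaw":0.2,"x":0,"y":0,"z":0.136,"rx":0,"ry":0,"rz":0},{"jaw":-0.05,"x":0,"y":0,"z":0.136,"rx":0,"ry":0,"rz":0},{"jaw":-0.05,"x":0,"y":0,"z":0.136,"rx":0,"ry":0,"rz":0},{"jaw":-0.05,"x":0,"y":0,"z":0.136,"rx":0,"ry":0,"rz":0},{"jaw":-0.05,"x":0,"y":0,"z":0.136,"rx":0,"ry":0,"rz":0}]' 50
```

```text
t: 19.75
ee_pos: [0.445, 0.0651, 0.0157]
tool_rot: [179.7, 0.2, 89.9]
contact_force: [-1.7, 0.2, 8.1]
grip_width: 0.049
```

```bash
python3 -m pendant '[{"jaw":-0.05,"x":0,"y":0,"z":-0.015,"rx":0,"ry":0,"rz":0},{"jaw":-0.05,"x":0,"y":0,"z":-0.05,"rx":0,"ry":0,"rz":0},{"jaw":-0.05,"x":0,"y":0,"z":-0.09,"rx":0,"ry":0,"rz":0},{"jaw":-0.05,"x":0,"y":0.01,"z":-0.1,"rx":0,"ry":0,"rz":0},{"jaw":-0.05,"x":0,"y":0.03,"z":-0.1,"rx":0,"ry":0,"rz":0},{"jaw":-0.05,"x":-0.001,"y":0.06,"z":-0.1,"rx":0,"ry":0,"rz":0},{"jaw":-0.05,"x":-0.002,"y":0.09,"z":-0.1,"rx":0,"ry":0,"rz":0},{"jaw":-0.05,"x":-0.003,"y":0.12,"z":-0.1,"rx":0,"ry":0,"rz":0},{"jaw":-0.05,"x":-0.004,"y":0.15,"z":-0.1,"rx":0,"ry":0,"rz":0},{"jaw":-0.05,"x":-0.004,"y":0.18,"z":-0.1,"rx":0,"ry":0,"rz":0},{"jaw":-0.05,"x":-0.004,"y":0.2,"z":-0.1,"rx":0,"ry":0,"rz":0},{"jaw":-0.05,"x":-0.004,"y":0.213,"z":-0.1,"rx":0,"ry":0,"rz":0},{"jaw":-0.05,"x":-0.004,"y":0.213,"z":-0.1,"rx":0,"ry":0,"rz":0},{"jaw":-0.05,"x":-0.004,"y":0.213,"z":-0.07,"rx":0,"ry":0,"rz":0},{"jaw":-0.05,"x":-0.004,"y":0.213,"z":-0.07,"rx":0,"ry":0,"rz":0},{"jaw":-0.05,"x":-0.004,"y":0.213,"z":-0.07,"rx":0,"ry":0,"rz":0}]'
python3 - <<'E'
from h import *
shot('wrist','w9');s=get_state();print(s['ee_pos'],s['tool_rot'],s['grip_width'])
E
```

```text
t: 21.35
ee_pos: [0.6571, 0.0612, 0.0872]
tool_rot: [179.8, 0.2, 89.9]
contact_force: [0.8, -0.5, -1.1]
grip_width: 0.0492
[0.65763632 0.06118642 0.08800717] [1.79695060e+02 1.66983880e-01 8.99479913e+01] 0.04898764491002583
```

View pics/w9.png

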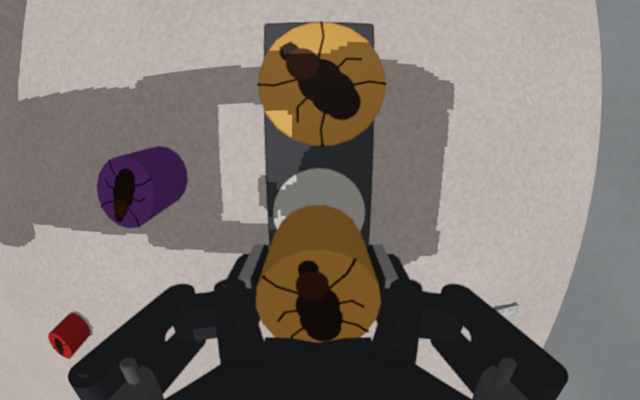

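Cast3 is held level over the free white pad, and cast4 stands at (322,84). Lowering to TCP z of about .0277.

```bash
python3 -m pendant '[{"jaw":-0.05,"x":0,"y":0.001,"z":0.02,"rx":0,"ry":0,"rz":0},{"jaw":-0.05,"x":0,"y":0.001,"z":0.04,"rx":0,"ry":0,"rz":0},{"jaw":-0.05,"x":0,"y":0.001,"z":0.053,"rx":0,"ry":0,"rz":0},{"jaw":-0.05,"x":0,"y":0.001,"z":0.058,"rx":0,"ry":0,"rz":0},{"jaw":-0.05,"x":0,"y":0.001,"z":0.06,"rx":0,"ry":0,"rz":0},{"jaw":-0.05,"x":0,"y":0.001,"z":0.061,"rx":0,"ry":0,"rz":0},{"jaw":-0.05,"x":0,"y":0.001,"z":0.061,"rx":0,"ry":0,"rz":0},{"jaw":-0.05,"x":0,"y":0.001,"z":0.061,"rx":0,"ry":0,"rz":0}]'
```

```text
t: 22.2
ee_pos: [0.6593, 0.061, 0.0278]
tool_rot: [179.6, 0.2, 90.0]
contact_force: [0.4, -0.1, 1.3]
grip_width: 0.0495
```

Now release, rise, and back off towards the base for a clear view.

```bash
python3 -m pendant '[{"jaw":-0.05,"x":0,"y":0,"z":0.001,"rx":0,"ry":0,"rz":0},{"jaw":0.3,"x":0,"y":0,"z":0.001,"rx":0,"ry":0,"rz":0},{"jaw":0.7,"x":0,"y":0,"z":0.001,"rx":0,"ry":0,"rz":0},{"jaw":0.7,"x":0,"y":0,"z":0.001,"rx":0,"ry":0,"rz":0},{"jaw":0.7,"x":0,"y":0,"z":-0.02,"rx":0,"ry":0,"rz":0},{"jaw":0.7,"x":0,"y":0,"z":-0.06,"rx":0,"ry":0,"rz":0},{"jaw":0.7,"x":0,"y":0,"z":-0.1,"rx":0,"ry":0,"rz":0},{"jaw":0.7,"x":0,"y":-0.03,"z":-0.14,"rx":0,"ry":0,"rz":0},{"jaw":0.7,"x":-0.02,"y":-0.07,"z":-0.18,"rx":0,"ry":0,"rz":0},{"jaw":0.7,"x":-0.04,"y":-0.11,"z":-0.2,"rx":0,"ry":0,"rz":0},{"jaw":0.7,"x":-0.07,"y":-0.15,"z":-0.2,"rx":0,"ry":0,"rz":0},{"jaw":0.7,"x":-0.1,"y":-0.18,"z":-0.2,"rx":0,"ry":0,"rz":0},{"jaw":0.7,"x":-0.1,"y":-0.18,"z":-0.2,"rx":0,"ry":0,"rz":0},{"jaw":0.7,"x":-0.1,"y":-0.18,"z":-0.2,"rx":0,"ry":0,"rz":0},{"jaw":0.7,"x":-0.1,"y":-0.18,"z":-0.2,"rx":0,"ry":0,"rz":0}]'
python3 - <<'E'
from h import *
t=shot('top','t10');c=shot('wrist','w10');s=shot('side','s10')
im=np.vstack([cv2.resize(t['pixels'][130:175,235:380],(800,248),interpolation=cv2.INTER_CUBIC),cv2.resize(s['pixels'][150:330,220:420],None,fx=1.9,fy=1.9)[:, :] if 0 else np.hstack([cv2.resize(s['pixels'][160:320,220:380],(350,350)),cv2.resize(c['pixels'],(450,350))])])
cv2.imwrite('pics/f10.png',im)
for b in blobs(t['pixels'],*COL['honey'],roi=(125,180,240,380)):
    print(np.round(b[:3],1),*[np.round(onplane(t,b[0],b[1],z)[:2],4) for z in(.044,.057,.07,.083)])
for b in blobs(t['pixels'],*COL['green'],roi=(125,180,240,380)): print('g',onplane(t,b[0],b[1],.012))
E
```

```text
t: 23.7
ee_pos: [0.4785, -0.038, 0.227]
tool_rot: [179.6, 0.2, 90.0]
contact_force: [-0.5, -0.2, -0.2]
grip_width: 0.0725
[287.4 151.5  32. ] [0.6508 0.0726] [0.6479 0.0716] [0.645  0.0706] [0.642  0.0696]
[350.2 148.2  59.1] [ 0.6554 -0.1172] [ 0.6525 -0.1161] [ 0.6495 -0.1149] [ 0.6465 -0.1138]
[321.3 147.5 103.4] [ 0.6602 -0.0301] [ 0.6571 -0.03  ] [ 0.6541 -0.0298] [ 0.6511 -0.0297]
[289.6 143.2  85.5] [0.6759 0.0656] [0.6728 0.0647] [0.6696 0.0637] [0.6664 0.0628]
[260.9 147.6 334.6] [0.6651 0.1526] [0.662  0.1507] [0.6589 0.1488] [0.6559 0.1469]
g [ 0.65903438 -0.11902605  0.012     ]
```

View pics/f10.png

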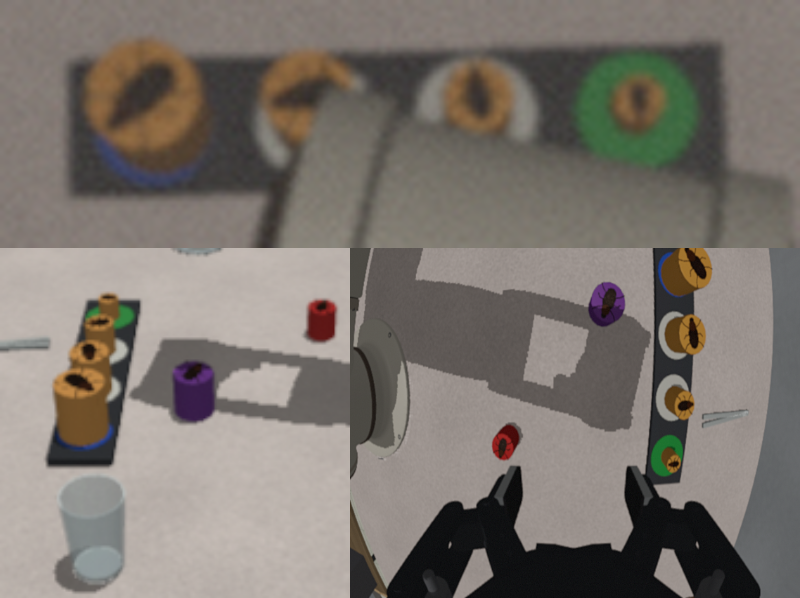

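Run:
```python
from h import *
c=dict(np.load('pics/w10.npz'))
print('c3',wplane(c,490.6,100.6,.07),'c4',wplane(c,(692-350)*1.422,(269-248)*1.143,.083),'c2',wplane(c,(684-350)*1.422,(403-248)*1.143,.057),'c1',wplane(c,(674-350)*1.422,(463-248)*1.143,.044))
order.close_job()
```

```text
c3 [0.66369985 0.05890179 0.07      ] c4 [0.65184138 0.13940492 0.083     ] c2 [ 0.65761433 -0.02774775  0.057     ] c1 [ 0.65852205 -0.1173658   0.044     ]
the job is handed in; nothing more can be done
```

All four casts now stand upright and released on the rail, smallest to largest: cast1 on green, cast2 and cast3 on the white pads, cast4 on blue. I handed the job in at about 24 s. The beaker and dish were never approached, and the arm was clear of everything.

Last checks of each cast's distance from its pad centre (limit 14 mm):

| Cast | Top view | Wrist view (read by eye) |
|---|---|---|
| cast1 | about 3 mm | about 1 mm |
| cast2 | about 1 mm | about 1 mm |
| cast3 | half hidden by the arm, no usable fix | about 6 mm |
| cast4 | about 5 mm (mask includes some of its side) | about 13 mm |

- **Cast4 disagreement:** its wrist reading came from a shrunken picture at the very edge of the frame. An earlier wrist view put it about 4 mm off, and the tool pose at release was within 1–2 mm of the blue pad's centre. I think it is well placed, but I handed in without re-measuring it.
- **Cast3:** the tool pose at release was also within 1–2 mm of its pad's centre.
- **Not measured:** uprightness and the beaker and dish positions were judged by eye in the final pictures. The final side view shows the beaker standing, and the last top view of the dish was before cast3 was placed.
- **Refused command:** my first move was refused because its rows lacked some keys, so nothing moved.

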